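# Clamp a freshly glued booklet in the tab-lock binding press

## Task

The spine of the booklet lying in the small binding press has just been glued. Push the booklet gently in until its spine sits flush against the press's back fence, then squeeze both orange tabs of the knob (never crushing them), turn the knob clockwise until the rubber pad touches the cover and two notches further (never over-pressing), and let go so that the tabs spring out and lock the knob. Leave the other things on the desk where they are.

Things in the scene. Friction and masses are not known exactly. Their poses are not given: they have to be found in the camera images.
- press: Small grey binding press, open at the front, fixed to the desk. Origin on the knob's axis at desk level; x points to the back (the way the booklet goes in), y along the beam. Base plate 300 mm wide, x = -98 to +74 mm, 14 mm high; 18 mm columns at y = +-135 mm; beam 56 x 304 mm, top 80 mm, nuts 85 mm high. Under the beam hangs an aluminium platen with a springy rubber pad, 72 x 196 mm (x, y).
- bed: Pale wooden pressing board of the press on which the booklet lies, 136 mm deep (x = -91 to +45 mm from the knob axis), 226 mm wide, 14 mm thick; its height in the press differs each time (top 17 to 27 mm above the desk). Origin at the centre of its underside.
- fence: Aluminium back fence of the press, an upright plate 216 mm long (y), 6 mm thick, 13 to 45 mm above the desk. Origin at desk level, mid length and mid thickness, 51 mm behind the knob axis; the face that the spine meets is 3 mm nearer the front. Axes as the press's.
- booklet: Loose booklet 148 mm (x) x 210 mm (y) x 14 mm, 0.18 to 0.37 kg, dark card covers, blank white label, black spine strip. Origin at the centre of its underside; +x points to the spine edge, -x to the open front edge (74 mm each). It starts 30 to 50 mm short of the fence, a little askew; when home its front edge is 100 mm in front of the knob axis. Over 30 N on the fence spoils the spine.
- knob_grip (a point): Point on the knob's axis 108 mm above the desk, at mid height of the tabs. Its x axis is the line through the two tabs (towards tab_a) and turns with the knob; at the start it stands 120 degrees anticlockwise (from above) from the press's x. The black knob is 121 mm high over the desk, 24 mm thick along this line (34 mm core), 56 mm across it.
- knob (a joint): Knob angle, rad: 0 at the start, grows clockwise from above, to 1.92. Turns only with both tabs squeezed. Notches every 10 degrees (0.1745) from 0: there, within 0.02, released tabs spring out and lock; let go past one under load, it slips back to it. From first touch of the pad (at 0.2 to 1.2 rad) torque grows 0.17 N m (17 N of pressing) a notch. 1 to 3 notches past touch is right; 58 N spoils.
- tab_a: One of two orange sprung tabs of the knob: upright paddle 21 mm wide, 91 to 122 mm above the desk, outer face 29 mm from the knob axis at rest. Origin on that face, 84 mm above the desk; x points outward. Squeezed, it slides in up to 6 mm (4 N at first, 12 N at the end); from 4 mm its tooth is clear of the lock ring. Both tabs: 58 mm across at rest, 46 mm fully in. A tab cracks at 60 N.
- tab_b: The opposite orange tab, the same as tab_a on the other side of the knob; x points outward.
- lock_ring: Lock ring, a steel disc with a circle of 36 pins round the knob's foot, fixed on the beam, 74 mm across, 80 to 89 mm above the desk; the teeth of the tabs lock in it. Teeth bear 40 N: do not wrench the knob while it is locked.
- glue_stick: Glue stick standing on the desk beside the press, 27 mm across, 90 mm high; not to be disturbed. Origin at the centre of its underside.
- binder_clip: Black binder clip with steel loops standing beside the press, 38 x 28 x 50 mm; not to be disturbed. Origin at the centre of its underside.
- eraser: Blue and white eraser lying beside the press, 21 x 45 x 12 mm; not to be disturbed. Origin at the centre of its underside.

How it is judged:
On the way, in this order (a step that is already met when the one before it is completed fails the run):
1. the booklet's spine sits flush against the fence (x of booklet in the frame of fence above -0.08 m and angle between the x axis of booklet and the x axis of fence, either way round below 0.025 rad), for 0.2 s.
2. both tabs are squeezed in (x of tab_a in the frame of knob_grip below 0.0255 m and x of tab_b in the frame of knob_grip above -0.0255 m), for 0.1 s.
3. the pad presses on the booklet (contact force between press and booklet above 15 N), for 0.2 s.
At the end, for the whole second after the job is handed in: the booklet's spine is within 3 mm of the fence and square to it within 0.025 rad, the pad presses it with 15 to 51 N, both tabs have sprung out to within 1 mm of their rest place (locked in a notch), and knob and booklet are still (all of step 1 and contact force between press and booklet between 15 and 51 N and x of tab_a in the frame of knob_grip above 0.028 m and x of tab_b in the frame of knob_grip below -0.028 m and velocity of joint knob below 0.05 rad/s and linear speed of booklet below 0.01 m/s); the robot touches nothing.
It fails at once if the booklet is over-pressed (over 58 N from the pad) (contact force between press and booklet above 58 N).
It fails at once if the spine is rammed against the fence (over 30 N) (contact force between booklet and fence above 30 N).
It fails at once if a tab is crushed (over 60 N from the fingers) (contact force between the fingers and tab_a above 60 N or contact force between the fingers and tab_b above 60 N).
It fails at once if the knob is wrenched against its lock (over 40 N on a tooth) (contact force between any of tab_a, tab_b and lock_ring above 40 N).
It fails at once if the glue stick, binder clip or eraser is moved (over 15 mm) or knocked over (distance of any of glue_stick, binder_clip, eraser from where it was at the start of the episode above 0.015 m or angle between glue_stick's own z axis and vertical above 0.5 rad).
It also fails if it takes over 61 s, if anything falls off the work surface, if the arm or the gripper's body presses on something with over 40 N, if the wrist force passes 120 N, or if a joint passes its speed limit or range.

## Robot

A 6-joint arm with a two-finger parallel gripper is mounted at the origin on the work surface; the furniture and walls round the work are solid. World frame = base frame: x ahead of the robot, y to its left, z up, the work surface at z = 0. Lengths are in m, angles in rad, forces in N, time in s.
With the tool pointing down it reaches from about 0.275 to 0.875 m from the base axis. Payload 12.5 kg.
Tool frame: the origin (TCP) lies on the centre line of the jaws, within the pads' length; the fingertips stand r.finger_overhang ahead of it and the grasp point (between the pads) lies 3 mm ahead of it (r.finger_overhang is the distance from the TCP to the fingertips, in m); z points along the fingers, y is the direction in which the jaws open and shut (so a half turn about z gives the same grasp; the last joint's range is limited). The gripper opens to 85 mm and grips with 20 to 120 N. Pads are 22 mm wide; open, the fingers measure 114 mm over their backs; the gripper's body (76 mm by 85 mm) begins 54 mm behind the grasp point. The pads swing forward as they close: fully open they stand 13 mm farther back than shut.
Start: joints at [-1.395, 0.351, 1.652, -0, 1.139, -0.085], TCP at [0.142, -0.531, 0.253] pointing down, gripper open.
Joint ranges: [-2.75, 2.75], [-0.79, 2.1], [0.01, 2.65], [-1.57, 4.71], [0.07, 3.14], [-2.87, 2.87]. Speed limits (rad/s): [2.22, 2.22, 2.79, 3.14, 3.14, 3.14].

## Interface

Orientations are given as a unit quaternion [x, y, z, w].
In Python, from cell import r, optics gives the robot as it stands. The module is installed in compiled form; this text tells all that it offers. Calls block until the motion is done:
- r.move_to(position, orientation): joint-space move of the TCP to a pose.
- r.move_linear(position, rot=None, vel=0.15): straight line of the TCP; rot=None keeps the orientation; vel is the mean speed in m/s.
- r.set_joints(angles): joint-space move.
- r.set_gripper(opening, squeeze=None): opening from 0.0 (shut) to 1.0 (fully open); squeeze is the grip in N (None keeps the last); returns when the fingers have stopped.
- r.sleep(seconds).
- r.inverse_kinematics(position, orientation): joint angles nearest the present ones, or None.
- optics.get_image(name): name is "scene" or "top" or "wrist"; returns a dict with "pixels" (400x640x3 uint8, red, green, blue), "depth" (400x640 float32, m along the optical axis (not along the pixel's ray), 0 where there is no reading), "fx", "fy", "cx", "cy" (pixels), "camera_from_world" (4x4, takes a point from world to camera coordinates); the wrist camera has in their place "mount" (4x4, takes a point from camera to tool coordinates, whose origin is the TCP and whose axes are the flange's). Camera axes: x right, y down, z forward; pixel columns grow to the right and rows downward; lengths in m; the calibration is good to about 2 mm. A picture is of the moment at which its call begins: read the wrist's pose just before it.
A pose or a line that the arm cannot do raises r.PlanningError and nothing moves.
- r.hand_in(): hands the job in, once; it reports no verdict.
Readings, each from a call of its own:
- r.current_t(): time.
- r.current_q(): joint angles.
- r.current_qvel(): joint speeds.
- r.current_effort(): joint torques, N m.
- r.current_tool_pos(): TCP position.
- r.current_ee_rot(): TCP orientation.
- r.current_contact_force(): force on the tool from outside, world axes, zero at the start.
- r.current_torque(): the same for the moment, N m.
- r.current_opening(): opening from 0.0 (shut) to 1.0 (fully open).
Only numpy, scipy, OpenCV 4.12 (cv2) and the standard library are available. Lean on these libraries where they do the work, as an engineer would, in place of code of your own. Each camera call takes 0.05 s, during which the arm holds its last target.

## Working session

There is one attempt and no reset: what is moved stays moved. The work goes in short steps, each a Python script; the robot and the scene stay as the last script left them, time stands still between calls to the robot, and variables do not carry over. Pictures are saved under pics/ and viewed, and the job is handed in when it is done.

```bash
mkdir -p pics
cat > h.py <<'E'
import numpy as np, cv2
from cell import r, optics
def snap(n,f):
    d=optics.get_image(n); cv2.imwrite('pics/'+f,d['pixels'][:,:,::-1]); np.savez('pics/'+f[:-4]+'.npz',**d); return d
E
python3 - <<'E'
from h import *
print(r.current_t(), r.finger_overhang, r.current_ee_rot(), r.current_opening())
for n in ['scene','top']:
    d=snap(n,n+'0.png'); print(n,d['fx'],d['fy'],d['cx'],d['cy']); print(d['camera_from_world'].round(4))
print(r.current_t())
E
```

```text
0.0 0.022 [ 9.91509805e-01  1.30030653e-01 -1.91730237e-05 -5.79455023e-04] 0.9995270430657531
scene 428.5751486348437 428.5751486348437 316.0102246265743 200.30162245754437
[[-0.8961 -0.4435 -0.0168  0.5462]
 [-0.3128  0.6581 -0.6849  0.2037]
 [ 0.3148 -0.6085 -0.7284  0.7937]
 [ 0.      0.      0.      1.    ]]
top 398.17177512875026 398.17177512875026 312.02287178370915 194.22528119585226
[[ 0.0014 -0.9998 -0.0201  0.0566]
 [-0.9924  0.001  -0.1228  0.5799]
 [ 0.1228  0.0201 -0.9922  0.8912]
 [ 0.      0.      0.      1.    ]]
0.1
```

View pics/scene0.png

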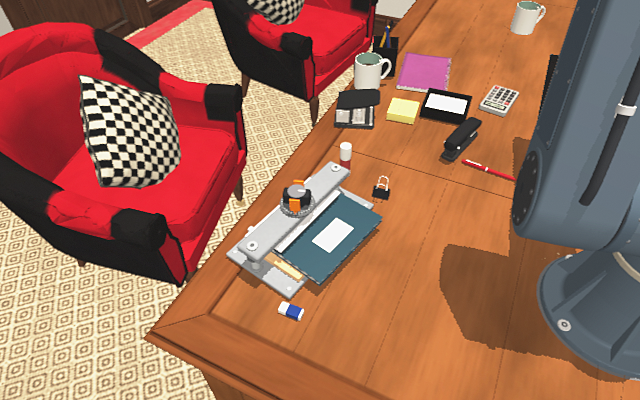

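View pics/top0.png

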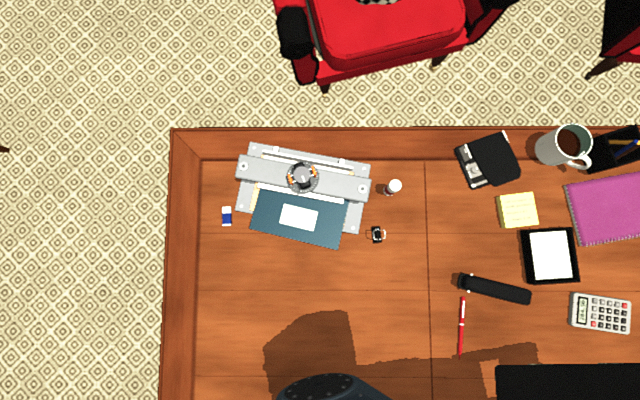

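The top view shows the press at about (302,180), rotated slightly. The booklet lies at (298,217) with the orange tabs near (290,178) and (316,178). The eraser is at (227,216), the glue stick at (394,187) and the clip at (377,234). Next I'll fit positions using depth.

```bash
cat >> h.py <<'E'
def world(d,T=None):
    h,w=d['depth'].shape; v,u=np.mgrid[:h,:w]; z=d['depth']
    P=np.stack([(u-d['cx'])/d['fx']*z,(v-d['cy'])/d['fy']*z,z,np.ones_like(z)],-1)
    M=np.linalg.inv(d['camera_from_world']) if T is None else T
    W=(P@M.T)[...,:3]; W[z<=0]=np.nan; return W
def ray(d,u,v,z,T=None):
    M=np.linalg.inv(d['camera_from_world']) if T is None else T
    k=M[:3,:3]@np.array([(u-d['cx'])/d['fx'],(v-d['cy'])/d['fy'],1]); o=M[:3,3]
    return o+k*(z-o[2])/k[2]
E
python3 - <<'E'
from h import *
im=cv2.imread('pics/top0.png'); cv2.imwrite('pics/top0z.png',cv2.resize(im[130:260,200:420],None,fx=3.6,fy=3.6,interpolation=cv2.INTER_CUBIC))
im=cv2.imread('pics/scene0.png'); cv2.imwrite('pics/scene0z.png',cv2.resize(im[130:330,210:410],None,fx=3,fy=3,interpolation=cv2.INTER_CUBIC))
for n in ['top','scene']:
    d=dict(np.load(f'pics/{n}0.npz')); W=world(d)
    box=(slice(130,260),slice(200,420)) if n=='top' else (slice(130,330),slice(210,410))
    w=W[box].reshape(-1,3); px=d['pixels'][box].reshape(-1,3).astype(int)
    print(n,'desk z',np.nanmedian(w[(w[:,2]<.012)][:,2]))
    m=(w[:,2]>.073)&(w[:,2]<.086); R=cv2.minAreaRect((w[m][:,:2]*1000).astype(np.float32)); print('beam',m.sum(),np.median(w[m][:,2]),R)
    m=(px[:,0]>200)&(px[:,1]>90)&(px[:,1]<170)&(px[:,2]<70)&(w[:,2]>.09)
    print('orange',w[m].round(3)[::3])
    m=(w[:,2]>.112)&(w[:,2]<.13); R=cv2.minAreaRect((w[m][:,:2]*1000).astype(np.float32)); print('knobtop',m.sum(),R)
    m=(abs(px[:,0]-30)<35)&(px[:,2]>px[:,0]+20)&(px[:,1]>px[:,0]+15)&(w[:,2]>.015)&(w[:,2]<.06)&(w[:,2]>0.02)
    print('book',m.sum(),np.median(w[m][:,2]) if m.any() else 0, cv2.minAreaRect((w[m][:,:2]*1000).astype(np.float32)) if m.any() else 0)
E
```

```text
top desk z -6.702990266727049e-05
beam 2965 0.08019957892785146 ((607.3020629882812, 44.401885986328125), (370.1842346191406, 71.9739990234375), 82.01522827148438)
orange [[0.627 0.056 0.093]
 [0.609 0.107 0.116]]
knobtop 392 ((612.0040283203125, 76.44819641113281), (51.92947006225586, 55.5740966796875), 58.67005157470703)
book 24 0.040065286027279656 ((577.5702514648438, 81.21269989013672), (39.242103576660156, 213.75242614746094), 3.011225700378418)
scene desk z -0.0008797376504992016
beam 2727 0.07982820722120898 ((604.9449462890625, 51.12774658203125), (359.3909912109375, 72.57131958007812), 76.31645965576172)
orange [[0.631 0.054 0.121]
 [0.628 0.058 0.123]
 [0.629 0.057 0.119]
 [0.624 0.054 0.119]
 [0.617 0.053 0.12 ]
 [0.63  0.055 0.114]
 [0.624 0.054 0.116]
 [0.618 0.052 0.117]
 [0.617 0.05  0.112]
 [0.607 0.102 0.122]
 [0.605 0.094 0.115]
 [0.623 0.092 0.102]
 [0.606 0.107 0.121]
 [0.601 0.104 0.121]
 [0.596 0.101 0.12 ]
 [0.608 0.108 0.118]
 [0.603 0.105 0.118]
 [0.598 0.103 0.118]
 [0.612 0.106 0.113]
 [0.606 0.104 0.112]
 [0.6   0.103 0.115]
 [0.612 0.107 0.11 ]
 [0.606 0.105 0.111]
 [0.6   0.103 0.111]
 [0.612 0.107 0.108]
 [0.606 0.105 0.108]
 [0.6   0.104 0.11 ]
 [0.595 0.101 0.11 ]
 [0.608 0.106 0.105]
 [0.601 0.105 0.107]
 [0.595 0.104 0.109]
 [0.61  0.107 0.103]
 [0.605 0.104 0.102]
 [0.599 0.103 0.103]
 [0.613 0.106 0.097]
 [0.606 0.106 0.1  ]
 [0.6   0.104 0.101]
 [0.595 0.102 0.102]
 [0.606 0.106 0.097]
 [0.602 0.102 0.095]
 [0.595 0.101 0.097]
 [0.606 0.106 0.094]
 [0.602 0.102 0.092]
 [0.595 0.101 0.095]]
knobtop 414 ((611.92822265625, 77.29280853271484), (55.09929275512695, 51.70487594604492), 68.86182403564453)
book 298 0.03854846242866433 ((529.6302490234375, 87.87493896484375), (209.3576202392578, 108.67255401611328), 77.20455932617188)
```

```bash
ls pics
```

```text
scene0.npz
scene0.png
scene0z.png
top0.npz
top0.png
top0z.png
```

View pics/top0z.png

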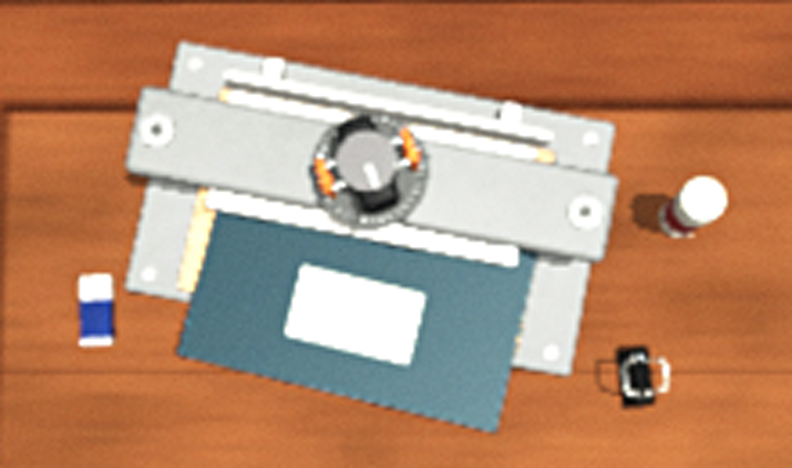

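View pics/scene0z.png

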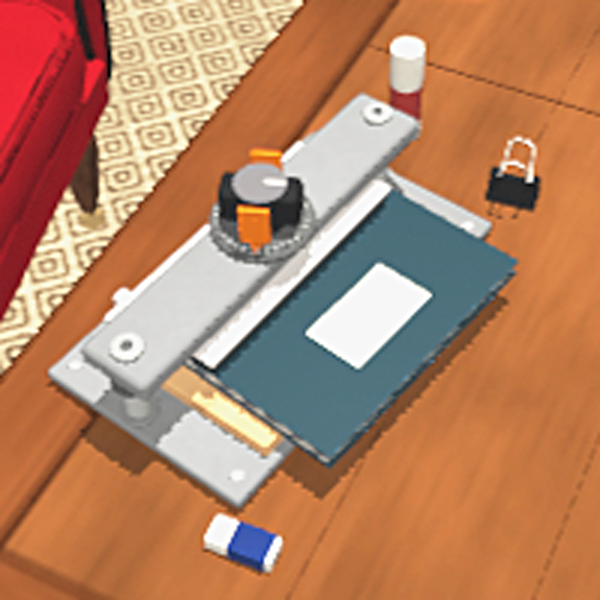

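Run:
```python
from h import *
d=dict(np.load('pics/top0.npz')); s=dict(np.load('pics/scene0.npz'))
# nuts: rough top zoom pixel -> full
f=lambda a,b:(200+(a+.5)/3.6-.5,130+(b+.5)/3.6-.5)
n1=ray(d,*f(156,129),.085);n2=ray(d,*f(585,211),.085)
g=lambda a,b:(210+(a+.5)/3-.5,130+(b+.5)/3-.5)
m1=ray(s,*g(126,346),.085);m2=ray(s,*g(377,113),.085)
for a,b in((n1,n2),(m1,m2)):
    v=a-b; print('nuts',a.round(4),b.round(4),'mid',((a+b)/2).round(4),np.linalg.norm(v).round(4),'yaw',np.degrees(np.arctan2(v[1],v[0]))-90)
# beam: largest component of height band
for D,n in((d,'top'),(s,'scene')):
    W=world(D); m=((W[...,2]>.076)&(W[...,2]<.084)).astype(np.uint8)
    k,l,st,_=cv2.connectedComponentsWithStats(m); b=[i for i in range(1,k)]
    b.sort(key=lambda i:-st[i,4]); 
    for i in b[:2]: print(n,st[i],cv2.minAreaRect((W[l==i][:,:2]*1000).astype(np.float32)))
    # teal cover
    hsv=cv2.cvtColor(D['pixels'],cv2.COLOR_RGB2HSV); m=cv2.inRange(hsv,(90,90,40),(110,255,160))
    m=cv2.morphologyEx(m,cv2.MORPH_CLOSE,np.ones((25,25)))
    k,l,st,c=cv2.connectedComponentsWithStats(m)
    x0=(280,215) if n=='top' else (300,255)
    i=min(range(1,k),key=lambda i:np.hypot(*(c[i]-c[i]*0-np.array(x0)))if st[i,4]>300 else 1e9); print('book',n,st[i])
    w=W[l==i]; print('z',np.nanpercentile(w[:,2],[10,50,90]))
    zt=np.nanmedian(w[:,2])
    cnt=max(cv2.findContours((l==i).astype(np.uint8),0,1)[0],key=cv2.contourArea)
    P=np.array([ray(D,u,v,zt)[:2] for u,v in cnt[:,0]])*1000
    R=cv2.minAreaRect(P.astype(np.float32)); print(R); print(cv2.boxPoints(R))
    for nm,lo,hi in(('label',(0,0,200),(180,60,255)),):pass
    # eraser/other: knob pieces
    t=(W[...,2]>.118)&(W[...,2]<.125); print('knob', W[t].mean(0))
```

```text
nuts [0.6388 0.2101 0.085 ] [ 0.5871 -0.0548  0.085 ] mid [0.6129 0.0777 0.085 ] 0.2699 yaw -11.050180336068834
nuts [0.6388 0.2101 0.085 ] [ 0.5865 -0.0532  0.085 ] mid [0.6127 0.0785 0.085 ] 0.2685 yaw -11.225708249942471
top [ 305  163   67   40 1308] ((599.4576416015625, -3.8280715942382812), (141.08456420898438, 68.58680725097656), 80.86915588378906)
top [ 235  154   59   34 1234] ((628.3049926757812, 161.17184448242188), (129.70982360839844, 55.60055160522461), 78.66685485839844)
book top [ 250  189   98   51 2517]
z [0.03708907 0.03920739 0.04136583]
((528.4050903320312, 88.30736541748047), (214.27346801757812, 103.60147094726562), 82.6064682006836)
[[463.2483   -11.27269 ]
 [565.9884   -24.604507]
 [593.5619   187.88742 ]
 [490.82178  201.21924 ]]
knob [0.61565525 0.0340095  0.12068612]
scene [ 238  161  112   99 2318] ((607.6358032226562, 78.40108489990234), (303.65289306640625, 65.04924011230469), 78.8710708618164)
scene [578 289  60  47 266] ((38.51719284057617, 66.26673889160156), (14.879252433776855, 99.1324234008789), 60.230377197265625)
book scene [ 276  186  113   99 4935]
z [0.03486116 0.03870205 0.04081701]
((537.496826171875, 53.085662841796875), (282.57061767578125, 147.4984893798828), 76.4408187866211)
[[ 432.6788   -66.9713 ]
 [ 576.0663  -101.55226]
 [ 642.3148   173.14262]
 [ 498.92737  207.72359]]
knob [0.35668065 0.04295193 0.12098198]
```

```bash
cat >> h.py <<'E'
from scipy.spatial.transform import Rotation as Ro
O=np.array([.6128,.078]); YAW=np.radians(-11.1)
ex=np.array([np.cos(YAW),np.sin(YAW)]); ey=np.array([-ex[1],ex[0]])
def P(x,y,z): return np.r_[O+x*ex+y*ey,z]
def inP(p): q=np.asarray(p)[:2]-O; return np.array([q@ex,q@ey])
def down(a):  # jaw y-axis at world angle a (rad)
    c,s=np.cos(a),np.sin(a); return Ro.from_matrix(np.array([[-s,c,0],[c,s,0],[0,0,-1]])).as_quat()
E
python3 - <<'E'
from h import *
d=dict(np.load('pics/top0.npz')); s=dict(np.load('pics/scene0.npz'))
f=lambda a,b:(200+(a+.5)/3.6-.5,130+(b+.5)/3.6-.5)
g=lambda a,b:(210+(a+.5)/3-.5,130+(b+.5)/3-.5)
a=ray(d,*f(178,354),.039);b=ray(d,*f(497,432),.039)
c=ray(s,*g(328,463),.039);e=ray(s,*g(517,262),.039)
for p,q in((a,b),(c,e)): print(inP(p),inP(q),np.linalg.norm(p-q),'skew deg',np.degrees(np.arctan2(*(inP(p)-inP(q)))))
for nm,uv,z in(('eraser',(227,216),.006),('clip',(377,234),.03),('glue',(394,187),.09)): print(nm,inP(ray(d,*uv,z)))
for nm,x,y,z,a in(('push',-.17,0,.15,YAW+np.pi/2),('push2',-.111,0,.039,YAW+np.pi/2),('knob0',0,0,.116,YAW+np.radians(120)),('knob1',0,0,.116,YAW+np.radians(120)-1.7)):
    for k in(0,np.pi): q=r.inverse_kinematics(P(x,y,z),down(a+k)); print(nm,k,None if q is None else np.round(q,3))
E
```

```text
[-0.13317875  0.09990443] [-0.14216125 -0.10951198] 0.2096089594372511 skew deg 2.4560839954096765
[-0.13457097  0.10380949] [-0.14198857 -0.1073393 ] 0.21127903866136943 skew deg 2.011957129437791
eraser [-0.11533781  0.16420759]
clip [-0.08946195 -0.19220243]
glue [ 0.01554771 -0.2026721 ]
push 0 [ 0.142  0.338  1.974 -0.     0.83  -1.235]
push 3.141592653589793 [ 0.142  0.338  1.974 -0.     0.83   1.907]
push2 0 [ 0.104  0.616  1.883 -0.     0.643 -1.273]
push2 3.141592653589793 [ 0.104  0.616  1.883 -0.     0.643  1.869]
knob0 0 [ 0.051  0.632  1.575 -0.     0.935 -1.849]
knob0 3.141592653589793 [ 0.051  0.632  1.575 -0.     0.935  1.292]
knob1 0 [ 0.051  0.632  1.575 -0.     0.935 -0.149]
knob1 3.141592653589793 None
```

Run:
```python
from h import *
q=down(YAW+np.pi/2)
r.move_to(P(-.185,-.003,.12),q)
r.move_linear(P(-.185,-.003,.039),vel=.12)
print(r.current_t(), r.current_tool_pos(), r.current_contact_force(), r.current_torque())
for x in (-.16,-.15,-.14,-.13,-.122,-.118,-.116):
    r.move_linear(P(x,-.003,.039),vel=.04)
    F=r.current_contact_force(); print(x,inP(r.current_tool_pos()).round(4),(np.array(F[:2])@ex).round(2),np.round(F,2),r.current_t())
    if F[:2]@ex<-8: break
snap('top','top1.png'); snap('wrist','w1.png'); snap('scene','s1.png')
for n in('top1','s1'):
    im=cv2.imread(f'pics/{n}.png'); c=im[130:260,200:420] if n=='top1' else im[130:330,210:410]
    cv2.imwrite(f'pics/{n}z.png',cv2.resize(c,None,fx=3,fy=3,interpolation=cv2.INTER_CUBIC))
```

```text
3.4667 [0.43099932 0.11065544 0.03940838] [-0.07901533  0.48109727  0.02107668] [-0.01015676 -0.00939893  0.02482221]
-0.16 [-0.1602 -0.0031] -0.43 [-0.45 -0.08 -0.09] 4.2417
-0.15 [-0.1498 -0.003 ] 0.62 [ 0.62 -0.05 -0.29] 4.6417
-0.14 [-0.1397 -0.003 ] 0.09 [ 0.32  1.14 -0.27] 5.0417
-0.13 [-0.1297 -0.003 ] -0.93 [-1.04 -0.46 -0.29] 5.4417
-0.122 [-0.1217 -0.003 ] -0.35 [-0.43 -0.37 -0.06] 5.7917
-0.118 [-0.1177 -0.003 ] 0.0 [-0.   -0.03  0.18] 6.0417
-0.116 [-0.1159 -0.003 ] -0.71 [-0.81 -0.43  0.08] 6.2917
```

View pics/s1z.png

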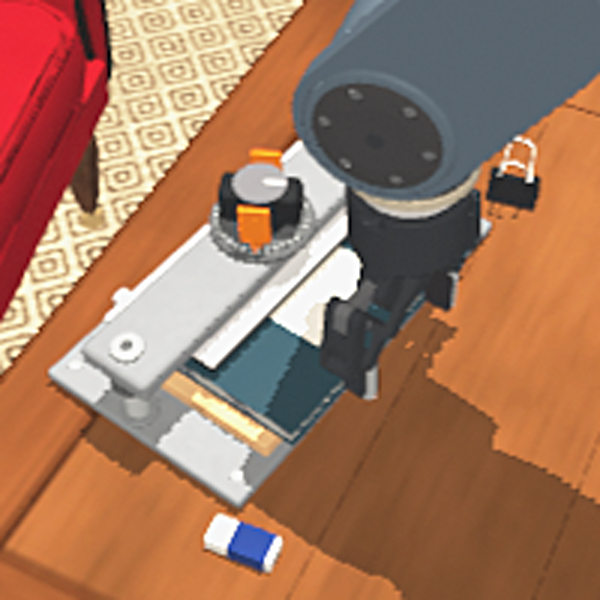

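View pics/top1z.png

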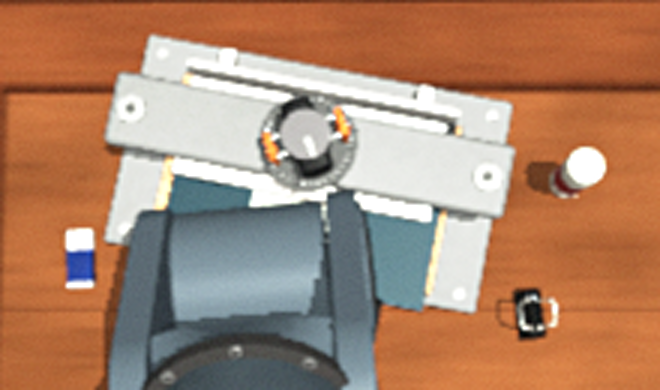

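View pics/w1.png

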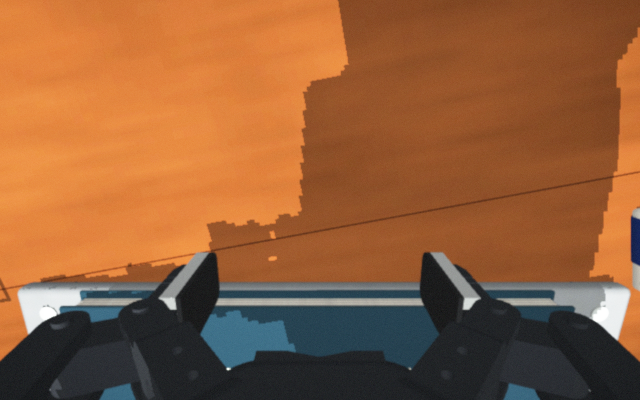

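The booklet has moved in and looks square: in the wrist view its front edge runs level at row ~300, parallel to the plate. I'll advance in small steps and watch the force.

Run:
```python
from h import *
for x in np.arange(-.115,-.1045,.0007):
    r.move_linear(P(x,-.003,.039),vel=.01)
    f=np.mean([np.array(r.current_contact_force())[:2]@ex for _ in range(3)]); print(round(x,4),inP(r.current_tool_pos()).round(4),f.round(2),round(r.current_t(),2))
    if f<-5: break
r.sleep(.3); print(r.current_contact_force(), r.current_torque())
snap('wrist','w2.png'); snap('top','top2.png')
im=cv2.imread('pics/top2.png'); cv2.imwrite('pics/top2z.png',cv2.resize(im[130:260,200:420],None,fx=3.6,fy=3.6,interpolation=cv2.INTER_CUBIC))
```

```text
-0.115 [-0.115 -0.003] 0.28 6.69
-0.1143 [-0.1143 -0.003 ] -0.64 6.94
-0.1136 [-0.1135 -0.003 ] -0.15 7.19
-0.1129 [-0.1128 -0.003 ] -0.27 7.44
-0.1122 [-0.1121 -0.003 ] -0.73 7.69
-0.1115 [-0.1114 -0.003 ] 0.4 7.94
-0.1108 [-0.1111 -0.0031] -3.67 8.19
-0.1101 [-0.111  -0.0031] -6.46 8.44
[-7.48378748  1.50625037  4.09345328] [0.29455145 1.03261671 0.12489977]
```

View pics/w2.png

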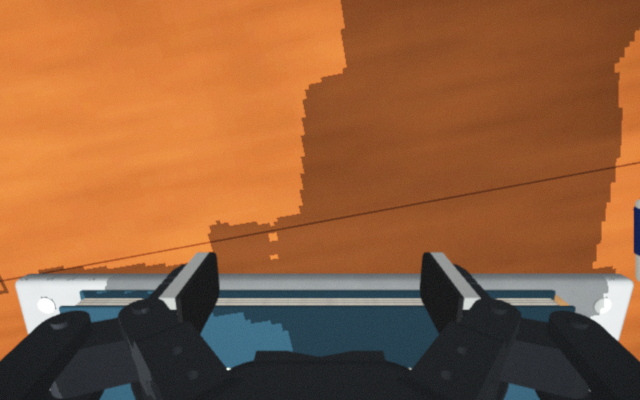

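View pics/top2z.png

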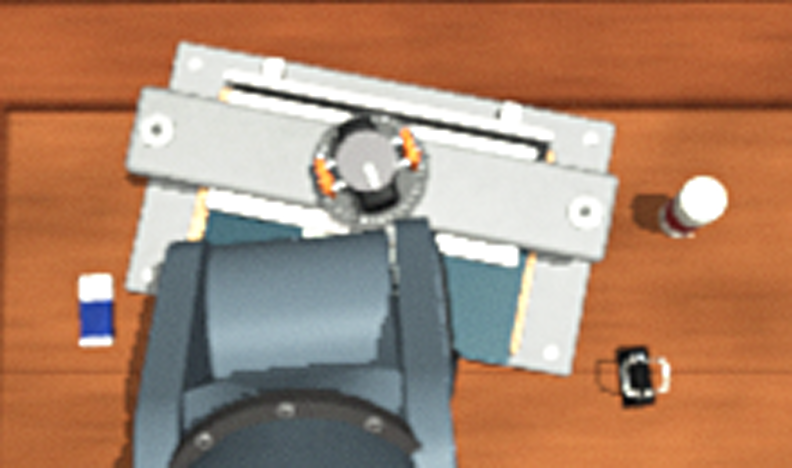

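The force rose exactly at TCP x = -0.111, which is where the booklet should be home. The black spine strip lies along the fence from (225,85) to (550,150). Next I'll back off, check the booklet and hover over the knob.

Run:
```python
from h import *
r.move_linear(P(-.14,-.003,.039),vel=.06)
r.move_linear(P(-.16,-.003,.2),vel=.25)
A=YAW+np.radians(120)
r.move_to(P(0,0,.22),down(A)); r.sleep(.2)
T=np.eye(4);T[:3,:3]=Ro.from_quat(r.current_ee_rot()).as_matrix();T[:3,3]=r.current_tool_pos()
d=snap('wrist','w3.png'); M=T@d['mount']; np.save('pics/M3.npy',M)
print(r.current_t(),T[:3,3],r.current_contact_force(),r.current_torque())
snap('top','top3.png');im=cv2.imread('pics/top3.png'); cv2.imwrite('pics/top3z.png',cv2.resize(im[130:260,200:420],None,fx=3.6,fy=3.6,interpolation=cv2.INTER_CUBIC))
snap('scene','s3.png');im=cv2.imread('pics/s3.png'); cv2.imwrite('pics/s3z.png',cv2.resize(im[130:330,210:410],None,fx=3,fy=3,interpolation=cv2.INTER_CUBIC))
```

```text
11.2333 [0.61193143 0.07837241 0.21987949] [-0.83247334  0.67574084 -0.44970806] [-0.01862552  0.04419723 -0.00704659]
```

View pics/w3.png

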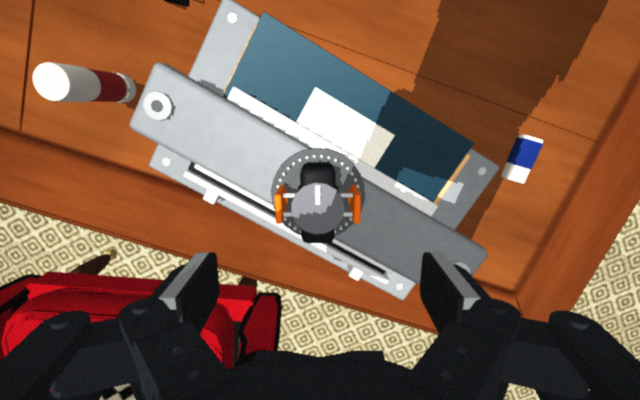

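View pics/s3z.png

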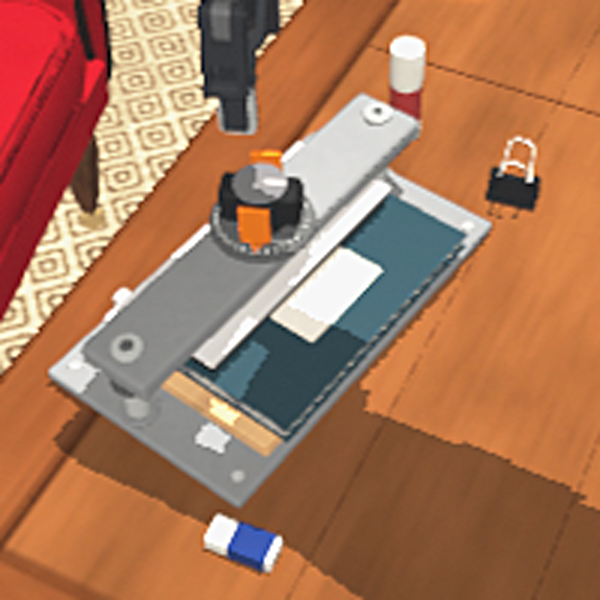

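The wrist view shows the tabs at (279,204) and (357,204), level with each other and centred between the jaws. The booklet is fully in. I'll check those numbers.

Run:
```python
from h import *
d=dict(np.load('pics/w3.npz')); M=np.load('pics/M3.npy')
px=d['pixels'].astype(int); m=(px[...,0]>170)&(px[...,1]>60)&(px[...,1]<150)&(px[...,2]<50)
m[:170]=0;m[235:]=0;m[:,:265]=0;m[:,370:]=0
W=world(d,M)
for s in(slice(265,318),slice(318,370)):
    v,u=np.nonzero(m[:,s]); u=u+s.start
    print(len(u),u.mean(),v.mean(),np.nanmean(W[v,u],0), u.min(),u.max(),v.min(),v.max())
# tab tops: pixels with z near .122
    k=abs(W[v,u][:,2]-.121)<.004; print('top',k.sum(),W[v,u][k].mean(0))
a=ray(d,264,11,.039,M);b=ray(d,472,142,.039,M); print('book front corners',inP(a),inP(b))
for u,v in((158,105),(465,270)): print('nut',inP(ray(d,u,v,.085,M)))
```

```text
124 279.2096774193548 207.26612903225808 [0.62113632 0.05081968 0.1198697 ] 275 287 186 222
top 106 [0.62204848 0.05116381 0.12286947]
165 356.56969696969696 208.26666666666668 [0.60414661 0.10055956 0.12217771] 349 360 194 223
top 160 [0.60408499 0.10061106 0.12287287]
book front corners [-0.09915399 -0.10979815] [-0.09854185  0.09764894]
nut [ 0.00035795 -0.13694565]
nut [-0.00438557  0.13639234]
```

```bash
cat >> h.py <<'E'
K=np.array([.6128,.0775]); A0=YAW+np.radians(120)
E
python3 - <<'E'
from h import *
r.move_linear(np.r_[K,.15],rot=down(A0),vel=.2)
r.move_linear(np.r_[K,.116],vel=.08); r.sleep(.1)
print(r.current_t(),r.current_tool_pos(),np.round(r.current_contact_force(),2),np.round(r.current_torque(),3))
r.set_gripper(.74,squeeze=25)
print(r.current_opening(),np.round(r.current_contact_force(),2))
snap('wrist','w4.png'); snap('scene','s4.png')
for o in(.68,.62,.56,.48):
    r.set_gripper(o,squeeze=25); print(o,r.current_opening(),np.round(r.current_contact_force(),2),np.round(r.current_torque(),3),r.current_t())
snap('wrist','w5.png')
E
```

```text
12.5083 [0.6130813  0.07753006 0.11639237] [-0.3  -0.27  0.17] [-0.051 -0.026 -0.027]
0.7396025653834859 [-0.29 -0.49  0.09]
0.68 0.6802007086395896 [ 0.7  -1.53  0.63] [-0.119 -0.045  0.022] 13.1917
0.62 0.6214767392885434 [-1.79 -0.88  4.73] [-0.158  0.197 -0.016] 13.4167
0.56 0.56081670352431 [-2.15 -0.1   9.67] [-0.117  0.457  0.021] 13.6417
0.48 0.5231275848650722 [-3.39 -0.52 11.63] [-0.161  0.591  0.044] 13.8583
```

View pics/w5.png

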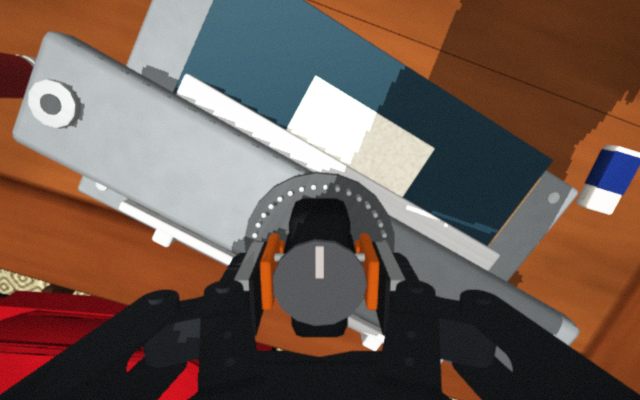

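```bash
python3 -c "
import cv2
im=cv2.imread('pics/s4.png');cv2.imwrite('pics/s4z.png',cv2.resize(im[130:280,240:390],None,fx=4,fy=4,interpolation=cv2.INTER_CUBIC))"
```

```text
(no output)
```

View pics/s4z.png

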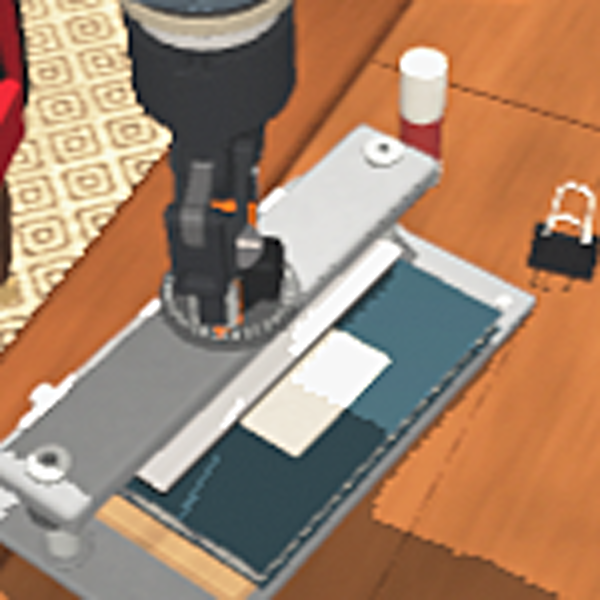

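The squeeze looks good: opening 0.523 and both tabs in against the knob core, at about (268,272) and (371,272). Next I'll turn in small steps, logging the moment.

Run:
```python
from h import *
p=np.r_[K,.1165]; q0=np.array(r.inverse_kinematics(p,down(A0))); print(q0.round(4),np.round(r.current_q(),4))
T=[]
for th in np.arange(1,8)*.0873:
    q=q0.copy(); q[5]+=th; r.set_joints(q); r.sleep(.05)
    t=np.mean([r.current_torque()[2] for _ in range(4)]); T.append(t)
    print(round(th,3),round(r.current_q()[5]-q0[5],4),'Tz',round(t,3),np.round(r.current_contact_force(),1),round(r.current_opening(),3),round(r.current_t(),2))
    if t>.16: break
snap('wrist','w6.png')
```

```text
[ 0.0504  0.6316  1.5746 -0.      0.9354 -1.8502] [ 5.0400e-02  6.3080e-01  1.5740e+00 -1.0000e-04  9.3550e-01 -1.8502e+00]
0.087 0.0862 Tz -0.104 [-1.5 -1.3  7.8] 0.522 14.21
0.175 0.1735 Tz -0.014 [-1.1 -1.6  8. ] 0.526 14.51
0.262 0.2608 Tz 0.01 [-1.6 -1.2  8. ] 0.527 14.81
0.349 0.3481 Tz -0.047 [-1.8 -1.5  8.2] 0.523 15.11
0.436 0.4354 Tz 0.034 [-1.8 -3.1  8.1] 0.529 15.41
0.524 0.5225 Tz 0.093 [-2.  -2.4  7.6] 0.52 15.71
0.611 0.6098 Tz 0.135 [-2.  -3.5  8.6] 0.527 16.01
```

View pics/w6.png

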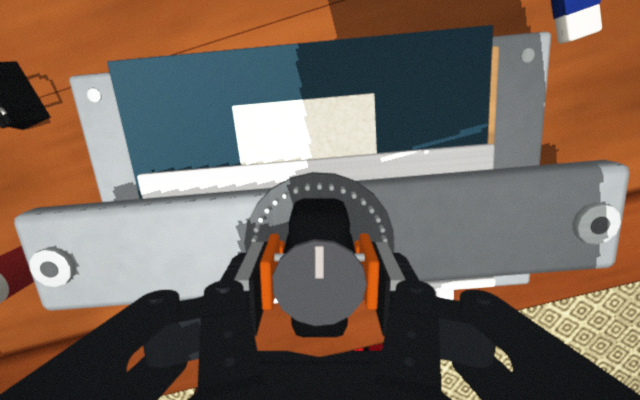

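The knob turns with the jaws: its mark stays at (319,262) in the wrist view. The moment has begun to rise, so I'll average it more carefully from here.

```bash
cat >> h.py <<'E'
def Tz(n=20):
    a=[]
    for _ in range(n): r.sleep(.02); a.append(r.current_torque()[2])
    return np.mean(a), np.std(a)
E
python3 - <<'E'
from h import *
q0=np.array(r.inverse_kinematics(np.r_[K,.1165],down(A0)))
q0[5]=-1.8502
for th in (.611,.655,.698,.742,.785,.829):
    q=q0.copy(); q[5]=-1.8502+th; r.set_joints(q)
    t,s=Tz(); print(th,round(r.current_q()[5]+1.8502,4),'Tz',round(t,3),round(s,3),np.round(r.current_contact_force(),1),round(r.current_t(),2))
    if t>.25: break
E
```

```text
0.611 0.6095 Tz 0.158 0.023 [-1.6 -3.7  7.3] 16.64
0.655 0.6534 Tz 0.206 0.028 [-2.2 -3.7  8.5] 17.23
0.698 0.6964 Tz 0.241 0.027 [-2.  -3.5  7.8] 17.81
0.742 0.7404 Tz 0.274 0.034 [-1.4 -3.1  7.8] 18.39
```

Run:
```python
from h import *
d=snap('wrist','w7.png'); print(r.current_opening())
for n in('w5','w6','w7'):
    im=cv2.imread(f'pics/{n}.png').astype(int)[235:330,270:370]
    m=((im.min(2)>150)).astype(np.uint8); m[:, :35]=0; m[:,65:]=0; m[50:]=0
    c=cv2.moments(m,True); a=.5*np.arctan2(2*c['mu11'],c['mu20']-c['mu02'])
    print(n,m.sum(),'mark angle',np.degrees(a),c['m10']/c['m00']+270,c['m01']/c['m00']+235)
    # orange fronts
    o=((im[...,2]>170)&(im[...,0]<60)&(im[...,1]>50)).astype(np.uint8)
    c=cv2.imread(f'pics/{n}.png')
    g=((c[...,2].astype(int)>170)&(c[...,0]<60)&(c[...,1]>50)&(c[...,1]<150)); 
    for s in((250,285),(355,385)):
        v,u=np.nonzero(g[225:315,s[0]:s[1]]); print('  tab',len(u),u.mean()+s[0],v.mean()+225)
im=cv2.imread('pics/w7.png'); cv2.imwrite('pics/w7z.png',cv2.resize(im[160:360,220:420],None,fx=3,fy=3))
```

```text
0.5226979702976686
w5 254 mark angle 89.82106092972741 319.48425196850394 261.62204724409446
  tab 463 266.4082073434125 283.3974082073434
  tab 453 371.9514348785872 284.2737306843267
w6 290 mark angle -89.85071987730852 318.9862068965517 261.8379310344828
  tab 471 266.39702760084924 283.8301486199575
  tab 493 371.7849898580122 284.07505070993915
w7 259 mark angle 89.89211038046581 318.5096525096525 261.9382239382239
  tab 461 266.36659436008676 283.6702819956616
  tab 503 371.6699801192843 284.0695825049702
```

View pics/w7z.png

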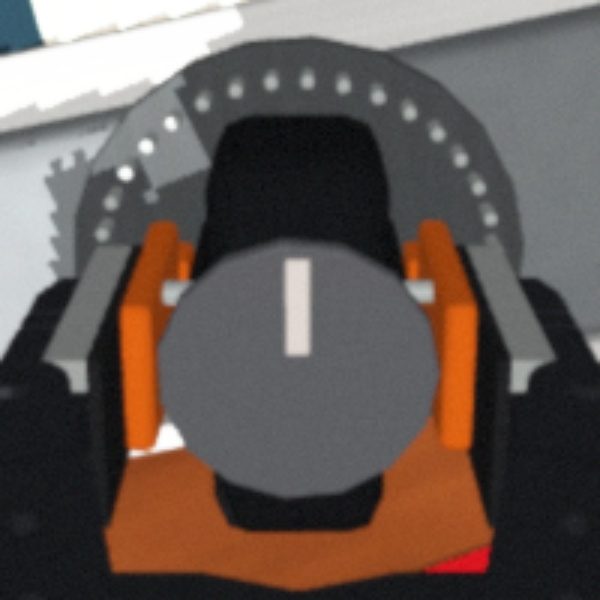

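The mark has crept about 1 px anticlockwise relative to the tabs. That puts the knob roughly 0.04 rad behind the tool, at about 0.70 with touch at about 0.44. I'll go slightly past notch 4 (0.698) and let go.

Run:
```python
from h import *
q0=np.array(r.inverse_kinematics(np.r_[K,.1165],down(A0)))
q0[5]=-1.8502+.775; r.set_joints(q0); t,s=Tz(10); print('Tz',t,s)
d=snap('wrist','w8.png')
im=cv2.imread('pics/w8.png').astype(int)[235:330,270:370]
m=((im.min(2)>150)).astype(np.uint8); m[:, :35]=0; m[:,65:]=0; m[50:]=0
c=cv2.moments(m,True); print('mark',c['m10']/c['m00']+270)
r.set_gripper(1.0); r.sleep(.3)
print(r.current_opening(),np.round(r.current_contact_force(),1),r.current_t())
p=r.current_tool_pos(); r.move_linear(np.r_[p[:2],.22],vel=.12); r.sleep(.2)
T=np.eye(4);T[:3,:3]=Ro.from_quat(r.current_ee_rot()).as_matrix();T[:3,3]=r.current_tool_pos()
d=snap('wrist','w9.png'); np.save('pics/M9.npy',T@d['mount'])
snap('scene','s9.png'); print(r.current_t())
im=cv2.imread('pics/s9.png'); cv2.imwrite('pics/s9z.png',cv2.resize(im[130:330,210:410],None,fx=3,fy=3,interpolation=cv2.INTER_CUBIC))
im=cv2.imread('pics/w9.png'); cv2.imwrite('pics/w9z.png',cv2.resize(im[130:280,220:420],None,fx=4,fy=4,interpolation=cv2.INTER_CUBIC))
```

```text
Tz 0.31538700531361125 0.01734273236278513
mark 318.5
1.0027362913074809 [0.1 0.3 0.5] 19.6917
21.0083
```

View pics/w9z.png

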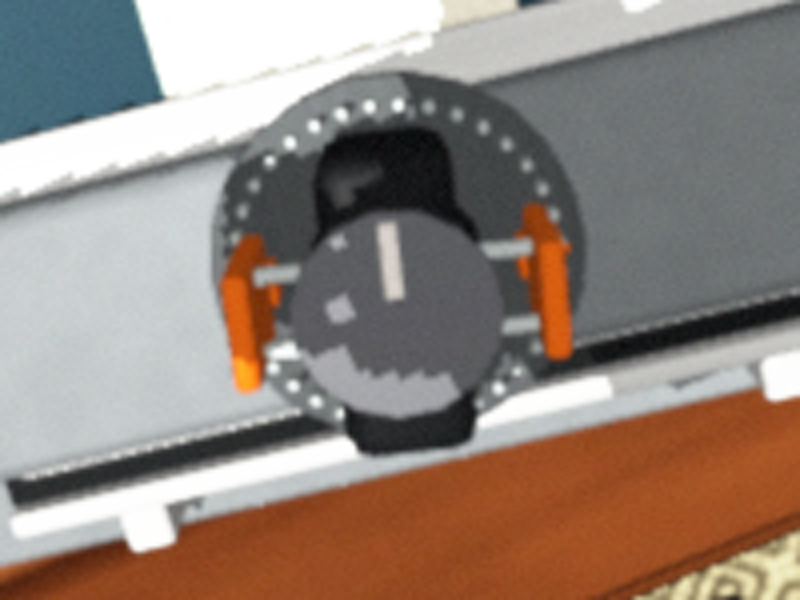

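View pics/s9z.png

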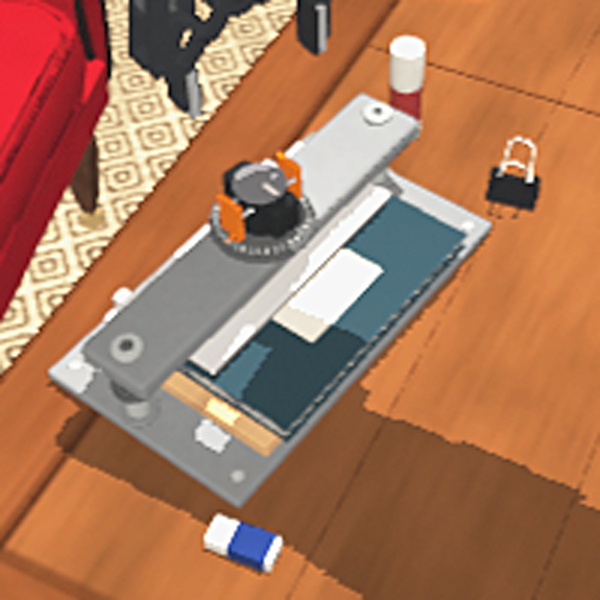

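View pics/w9.png

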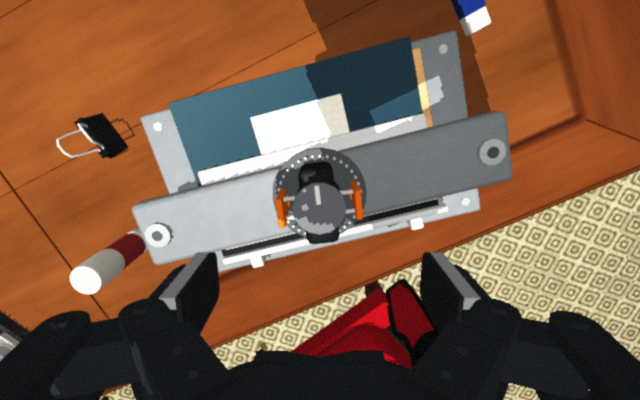

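Run:
```python
from h import *
d=dict(np.load('pics/w9.npz')); M=np.load('pics/M9.npy'); W=world(d,M)
px=d['pixels'].astype(int)
m=(px[...,0]>120)&(px[...,1]>40)&(px[...,1]<.65*px[...,0])&(px[...,2]<60)
C=[]
for s in(slice(272,300),slice(345,368)):
    g=np.zeros_like(m); g[175:230,s]=m[175:230,s]; g&=abs(W[...,2]-.122)<.003
    C.append(W[g].mean(0)); print(g.sum(),C[-1])
v=C[1]-C[0]; print('tab centre spacing',np.hypot(*v[:2]),'angle vs press deg',np.degrees(np.arctan2(v[1],v[0])-YAW),'knob rad',np.radians(120)-(np.arctan2(v[1],v[0])-YAW))
d3=dict(np.load('pics/w3.npz')); W3=world(d3,np.load('pics/M3.npy'))
# direct pixel: outer edges at z=.122
for (a,b,dd,n) in (((221/4+220,130+300/4),(574/4+220,130+280/4),d,'w9'),):
    print(n,np.linalg.norm(ray(dd,*a,.118,M)-ray(dd,*b,.118,M)))
im=d['pixels'][130:280,220:420].astype(int); mk=(im.min(2)>140); mk[:20]=0; k=np.zeros_like(mk);k[53:77,91:104]=mk[53:77,91:104]
c=cv2.moments(k.astype(np.uint8),True); print('mark',k.sum(),np.degrees(.5*np.arctan2(2*c['mu11'],c['mu20']-c['mu02'])))
nl=[ray(d,158,235,.085,M),ray(d,492,152,.085,M)]; w=nl[1]-nl[0]; print('nuts yaw',np.degrees(np.arctan2(w[1],w[0]))-90)
# book front corners
print(inP(ray(d,169,103,.039,M)),inP(ray(d,411,38,.039,M)))
```

```text
186 [0.60312533 0.05164441 0.12287494]
209 [0.62138654 0.10107114 0.12277243]
tab centre spacing 0.05269224855326427 angle vs press deg 80.82273821066008 knob rad 0.6837722101397465
w9 0.06054751711701785
mark 96 82.40789195080619
nuts yaw -11.062688126422927
[-0.0980959  -0.10961186] [-0.0968605  0.1003885]
```

The tabs are 52.7 mm apart centre to centre, against 52.6 mm at rest, so they are out. The knob measures 0.684 rad, which is notch 4. The booklet is home and square.

Run:
```python
from h import *
print(r.current_contact_force()); r.hand_in(); print(r.current_t())
```

```text
[ 0.67319219 -0.20600064 -0.108595  ]
the job is handed in; nothing more can be done
the job is handed in; nothing more can be done
```

I pushed the booklet home, turned the knob to notch 4, let go so the tabs locked it, and handed the job in. The last logged time was 21.0 s, just before the final check. No verdict was reported.

- **Booklet:** I pushed it square with the open fingers until it met the fence, at about 7.5 N. In the last wrist view its front edge lies 97 to 98 mm in front of the knob axis (100 mm expected, within camera error). It is square to the fence to about 0.006 rad.
- **Knob:** I squeezed the tabs at 25 N. The moment began to rise at about 0.44 rad, which I took as first touch. I turned just past notch 4 (0.698 rad) and let go.
- **After release:** The tabs measure 0.684 rad, in line with notch 4, and are 52.7 mm apart centre to centre, against 52.6 mm before the squeeze. So they have sprung out fully.
- **Pressing force:** From the last moment reading (0.315 N m before the slip back) I estimate 24 to 28 N. That is about 1.5 notches past touch rather than exactly two, because notches 4 and 5 fall on either side of two. Nothing measured the pressing force directly.
- **Disagreeing checks:** The tilt of the knob's white mark was a rough measurement and gave about 0.64 rad, but that fits no notch, and the tabs are the better guide. A crude edge-to-edge measurement of the tabs gave 60.5 mm instead of 58 mm.
- **Rest of the desk:** The glue stick, clip and eraser look unmoved, and the robot was clear of everything at hand-in.

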